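# Load the cartridge into the reader and close its lid

### The job

Take the yellow cartridge out of the rack, where only its narrow ends can be gripped, stand it upright on the free bench top clear of rack and reader, and let go. Then take it again, now by its broad sides since the bay leaves no room at the ends, lower it upright into the reader's bay until it rests on the floor of the bay between the two ribs, let go, and shut the reader's lid fully. Leave the blue cartridge, the tape roll, the timer and the marker where they are.

Things in the scene. Friction and masses are not known exactly. Their poses are not given: they have to be found in the camera images.
- cartridge_yellow: yellow loose cartridge, upright block 56 (x) x 36 (y) x 80 (z) mm, 0.08 to 0.17 kg, white label and dark grooves on each broad side. Origin: centre of its underside, z up; broad sides face +-y, narrow ends +-x. Starts in either of the two rack berths, the blue one in the other.
- cartridge_blue: blue cartridge of the same size and frame in the other berth; leave it alone.
- rack: fixed rack 80 (x) x 112 (y) x 90 (z) mm; origin: centre of underside. Cartridges stand on its 10 mm base at y = +-26 mm, length along x. Cheeks flush with their tops cover the broad sides: grip only over the narrow ends (56 mm apart), above the 18 mm high end lips. Lift straight up 90 mm to clear the cheeks.
- reader: fixed white reader, housing x -55 to 95, y +-95, z 0 to 100 mm, lid hinged at its rear (+x). Origin on the bench under the bay centre, z up, front to -x. Chamber inside: 64 mm in x (+-32), 170 mm in y (+-85), open at the top, floor at z = 15 mm. Fingers have room beside the cartridge only at its +-y sides.
- reader_bay (a point): centre of the chamber floor, 15 mm above the bench: where the centre of the cartridge's underside goes, its 56 mm length along the reader's x, either way round (4 mm play each end). Axes as the reader's. Two low ribs along x, at y = +-22 to +-28 mm, 14 mm high, locate its broad sides (4 mm play each). Seated, its top is 5 mm under the rim.
- reader_lid (a joint): angle of the reader's grey lid, rad: 0 shut, grows as it opens, at most 1.9; starts at 1.6 to 1.8, leaning back just past upright. Stiff friction hinge (0.25 N m): stays where left, never falls, must be pushed all the way down with 1 to 4 N near its free edge. Plate 150 mm from hinge to free edge, 190 wide, 10 thick, 0.2 kg.
- lid_hinge (a point): middle of the hinge line, which runs along the reader's y, at x = 92, y = 0, z = 102 mm in the reader's frame. The lid's underside plane passes through it; the outer face (top when shut, rear when open) lies 10 mm off that plane.
- lid_tab (a point): outer end of the blue tab (44 mm wide, 10 mm thick, sticking 19 mm out of the middle of the lid's free edge), 169 mm from the hinge. With the lid open the tab points up, with its end about 0.27 m above the bench; shut, it points to the reader's front.
- tape: loose roll of cream tape, 64 mm across, 19 mm high, lying flat; origin at the centre of its underside; leave alone.
- lab_timer: loose white timer, 68 x 62 x 19 mm, lying flat; origin at the centre of its underside; leave alone.
- marker: loose red-capped white marker, 135 mm long in y, 13 mm high, lying left of the reader; origin at the underside of its middle; leave alone.
Not all that is in view belongs to the job. Of the things that look like the cartridge_yellow, the largest one is meant.

How it is judged:
On the way, in this order (a step that is already met when the one before it is completed fails the run):
1. the yellow cartridge stands upright on the bench, clear of the rack and the reader, and is let go (height (world z) of cartridge_yellow below 0.005 m and angle between cartridge_yellow's own z axis and vertical below 0.08 rad and contact force between the fingers and cartridge_yellow below 0.1 N and horizontal distance between cartridge_yellow and rack above 0.07 m and horizontal distance between cartridge_yellow and reader above 0.07 m), for 0.2 s.
2. the yellow cartridge stands upright on the floor of the reader's bay and is let go, the lid still open (horizontal distance between cartridge_yellow and reader_bay below 0.009 m and z of cartridge_yellow in the frame of reader between 0.011 and 0.019 m and angle between cartridge_yellow's own z axis and vertical below 0.08 rad and angle between the x axis of cartridge_yellow and the x axis of reader, either way round below 0.2 rad and contact force between the fingers and cartridge_yellow below 0.1 N and value of joint reader_lid above 1 rad), for 0.2 s.
At the end, for the whole second after the job is handed in: The yellow cartridge stands upright (within 0.08 rad) at rest on the floor of the reader's bay (underside within 4 mm of the floor's height, within 9 mm of the bay's centre, its length within 0.2 rad of the reader's x), released, and the lid is shut to within 0.05 rad (horizontal distance between cartridge_yellow and reader_bay below 0.009 m and z of cartridge_yellow in the frame of reader between 0.011 and 0.019 m and angle between cartridge_yellow's own z axis and vertical below 0.08 rad and angle between the x axis of cartridge_yellow and the x axis of reader, either way round below 0.2 rad and contact force between the fingers and cartridge_yellow below 0.1 N and value of joint reader_lid below 0.05 rad and linear speed of cartridge_yellow below 0.02 m/s); the robot touches nothing.
It fails at once if the blue cartridge is moved by more than 20 mm (distance of cartridge_blue from where it was at the start of the episode above 0.02 m).
It fails at once if the tape roll, timer or marker is moved by more than 30 mm (distance of any of tape, lab_timer, marker from where it was at the start of the episode above 0.03 m).
It also fails if it takes over 72 s, if anything falls off the work surface, if the arm or the gripper's body presses on something with over 40 N, if the wrist force passes 120 N, or if a joint passes its speed limit or range.

### The arm

A 6-joint arm with a two-finger parallel gripper is mounted at the origin on a cart in front of the work surface, level with it; the furniture and walls round the work are solid. World frame = base frame: x ahead of the robot, y to its left, z up, the work surface at z = 0. Lengths are in m, angles in rad, forces in N, time in s.
With the tool pointing down it reaches from about 0.275 to 0.775 m from the base axis. Payload 14.6 kg.
Tool frame: the origin (TCP) lies midway between the tips of the shut fingers; the grasp point (between the pads) lies 19 mm behind it (env.hold_point_z is the distance from the TCP to the grasp point, in m); z points along the fingers, y is the line along which they close (so a half turn about z gives the same grasp; the last joint's range is limited). The gripper opens to 85 mm and grips with 20 to 120 N. Pads are 22 mm wide; open, the fingers measure 114 mm over their backs; the gripper's body (76 mm by 85 mm) begins 54 mm behind the grasp point. The pads swing forward as they close: fully open they stand 13 mm farther back than shut.
Start: joints at [1.035, 0.263, -0.048, 1.259, 0, 1.415], TCP at [0.195, 0.487, 0.208] pointing down, gripper open.
Joint ranges: [-2.65, 2.65], [-0.89, 1.7], [-1.18, 1.37], [-2.13, 2.11], [-1.35, 1.29], [-3.14, 3.14]. Speed limits (rad/s): [1.89, 1.89, 2.57, 2.79, 3.14, 3.14].

### API

Orientations are given as [roll, pitch, yaw] about the fixed x, y, z axes, in that order (R = Rz(yaw) Ry(pitch) Rx(roll)).
In Python, from rig import observe, cams, order, models, env gives the robot as it stands. The module is installed in compiled form; this text tells all that it offers.
- The arm moves only by the tool carry_out, never from a script. Its argument "increments" is a list of rows, each a list of 5 numbers: the opening, from -1 (shut) to 1 (fully open), then the shift along the tool's x, y, z scaled (see below), then the turn about the tool's z scaled (see below). In form: [[jaw, tx, ty, tz, yaw], ...]. A call has 1 to 10 rows; each row is the pose to reach, as a shift and turn from the pose commanded when the call began, along the tool's axes at that moment, turning the shorter way round; what a row does not reach only later rows make up. The controller multiplies each number of a shift by 0.25 m and each number of a turn by 2 pi rad. A row lasts 1/12 s, in which the tool goes at most 41.7 mm and 7.16 degrees, less where a joint would pass 70% of its speed; a pose out of reach is approached as far as the arm can. A call with a number of a shift or a turn outside -1 to 1 is refused whole. A call with a gripper value outside its range is refused whole. The fingers move at their own pace and stop on an object; "newtons" is the grip in N (left out, the last holds). Time passes only in rows, so rows that repeat a pose let the fingers close. It gives the time, the measured TCP pose, the force, the opening and the grip force at its end, in the units of the state.
- observe(): the state, without advancing time (a new reading comes with each control period).
- cams.camera(name): name is "scene" or "side" or "wrist"; returns (picture, depth): 480x640x3 uint8, red, green, blue; 480x640 float32, m along the optical axis (not along the pixel's ray), 0 where there is no reading.
- cams.camera_info(name): a dict with "K" (3x3 intrinsics, pixels), "xyz" and "orientation" of the camera in the world. Camera axes: x right, y down, z forward; pixel columns grow to the right and rows downward; lengths in m; the calibration is good to about 2 mm. A picture is of the moment at which its call begins: read the wrist's pose just before it. camera_info takes no time and is no camera call; for the wrist camera it gives the pose at the moment of the call.
- order.hand_in(): hands the job in; it is judged then, once.
Trained networks look in the newest picture that a camera, given by its name, has taken for a name from the list of things; names that differ only in an ending like _2 or _b are one class to them, and where a whole thing is asked for, a point or a joint stands for the part that bears it (a point fixed in the world has none). Each returns a list of dicts, best first, with "p" (0 to 1); they miss things now and then, are a little off and sometimes report something else, mostly with a low value. They report only what shows in the picture. A call takes as long as a camera call. They do not tell look-alikes from the thing itself.
- models.search_frame(camera, label): "uv" ([column, row] in pixels, amid what is visible of it).
- models.outline_of(camera, label): "region" (480x640 bool, what is visible of it) and "uv" ([column, row] in pixels, amid what is visible of it).
The state is a dict: "time_s": time; "joint_pos": joint angles; "joint_vel": joint speeds; "joint_efforts": joint torques, N m; "tool_pos": TCP position; "tool_rot": TCP orientation; "ft_force": force on the tool from outside, world axes, zero at the start; "wrist_torque": the same for the moment, N m; "grip_width": opening from 0.0 (shut) to 1.0 (fully open); "grasp_force": force on a finger pad.
Only numpy, scipy, OpenCV 4.12 (cv2) and the standard library are available. Lean on these libraries where they do the work, as an engineer would, in place of code of your own. Each camera call takes 0.05 s, during which the arm holds its last target. There are 200 camera calls.

## Working session

There is one attempt and no reset: what is moved stays moved. The work goes in short steps, Python scripts to look and compute and a tool call to move; the robot and the scene stay as the last step left them, time stands still between calls to the robot, and variables do not carry over. Pictures are saved under pics/ and viewed, at most 10 in all, crops included, and the job is handed in when it is done.

Besides the shell and the picture viewer there is one more tool, called after ">>>" as name([rows], argument=value, ...), one row to a line, values as JSON. carry_out: Moves the arm, as the interface text tells. Its arguments: {"type":"object","properties":{"increments":{"type":"array","items":{"type":"array","items":{"type":"number"}}},"newtons":{"type":"number"}},"required":["increments"]}

```bash
mkdir -p pics
cat > h.py <<'E'
import numpy as np, cv2
from scipy.spatial.transform import Rotation as Ro
from rig import observe,cams,order,models,env
def cam(n):
    i=cams.camera_info(n); K=np.array(i["K"]); t=np.array(i["xyz"]); o=np.array(i["orientation"])
    R=Ro.from_euler('xyz',o).as_matrix() if o.size==3 else (o if o.shape==(3,3) else Ro.from_quat(o).as_matrix())
    return K,R,t
def cloud(n,d,c=None):
    K,R,t=c or cam(n)
    v,u=np.mgrid[:480,:640]
    P=np.stack([(u-K[0,2])/K[0,0]*d,(v-K[1,2])/K[1,1]*d,d],-1)
    return P@R.T+t
E
cat > a.py <<'E'
from h import *
ims=[]
s=observe(); print({k:np.round(s[k],3) for k in('time_s','tool_pos','tool_rot')}, cams.camera_info("scene")["orientation"])
for n in("scene","side"):
    im,d=cams.camera(n); np.savez(n+".npz",im=im,d=d); W=cloud(n,d); ims.append(im)
    cv2.imwrite(f"pics/{n}0.png",im[:,:,::-1])
    for l in("cartridge_yellow","cartridge_blue","rack","reader","reader_lid","lid_tab","tape","lab_timer","marker"):
        for r in models.outline_of(n,l)[:4]:
            m=r["region"]&(d>0); p=W[m]
            if len(p)>5: print(n,l,round(r["p"],2),np.round(r["uv"]),m.sum(),np.round(np.percentile(p,[3,50,97],axis=0),3).tolist())
E
python3 a.py
```

```text
{'time_s': np.float64(0.0), 'tool_pos': array([0.195, 0.487, 0.207]), 'tool_rot': array([-3.141, -0.   ,  2.761])} [-2.09380139 -0.00798008 -2.430019  ]
scene cartridge_yellow 0.83 [408. 206.] 342 [[0.435, -0.22, 0.018], [0.442, -0.188, 0.088], [0.491, -0.168, 0.092]]
scene cartridge_yellow 0.73 [384. 237.] 428 [[0.427, -0.107, 0.004], [0.441, -0.089, 0.038], [0.468, -0.079, 0.062]]
scene cartridge_yellow 0.7 [440. 238.] 450 [[0.323, -0.193, 0.005], [0.34, -0.176, 0.04], [0.359, -0.164, 0.062]]
scene cartridge_blue 0.8 [413. 198.] 235 [[0.444, -0.256, 0.02], [0.448, -0.239, 0.086], [0.492, -0.226, 0.093]]
scene cartridge_blue 0.58 [240. 238.] 5065 [[0.411, 0.187, 0.009], [0.579, 0.26, 0.135], [0.6, 0.307, 0.249]]
scene rack 0.62 [398. 222.] 721 [[0.426, -0.266, 0.007], [0.452, -0.164, 0.05], [0.484, -0.157, 0.091]]
scene rack 0.29 [234. 216.] 3074 [[0.571, 0.209, 0.109], [0.586, 0.253, 0.183], [0.601, 0.293, 0.251]]
scene reader 0.61 [236. 240.] 5041 [[0.411, 0.187, 0.008], [0.579, 0.26, 0.134], [0.6, 0.307, 0.249]]
scene reader_lid 0.7 [229. 215.] 3136 [[0.57, 0.21, 0.108], [0.586, 
[... 1163 characters left out ...]
 [[0.549, 0.107, 0.111], [0.57, 0.179, 0.191], [0.596, 0.279, 0.258]]
side reader_lid 0.19 [383. 334.] 1026 [[0.435, -0.215, 0.016], [0.444, -0.198, 0.086], [0.488, -0.177, 0.091]]
side lid_tab 0.61 [322. 172.] 2233 [[0.549, 0.107, 0.105], [0.571, 0.182, 0.189], [0.604, 0.29, 0.261]]
side lid_tab 0.28 [391. 364.] 1780 [[0.426, -0.277, 0.005], [0.452, -0.238, 0.042], [0.499, -0.168, 0.091]]
side tape 0.68 [384. 263.] 507 [[0.603, -0.02, 0.0], [0.63, 0.007, 0.017], [0.66, 0.038, 0.021]]
side lab_timer 0.77 [436. 287.] 736 [[0.625, -0.147, 0.007], [0.658, -0.116, 0.017], [0.693, -0.079, 0.02]]
side lab_timer 0.29 [386. 262.] 532 [[0.602, -0.02, -0.0], [0.63, 0.008, 0.017], [0.661, 0.04, 0.021]]
```

Run:
```python
from h import *
S=np.load("side.npz"); im=S["im"]; d=S["d"]
cv2.imwrite("pics/side_crop.png",cv2.resize(im[130:430,220:540],None,fx=2.4,fy=2,interpolation=3)[:,:,::-1][:600,:800])
for n in("scene","side"):
    S=np.load(n+".npz"); im=S["im"]; W=cloud(n,S["d"])
    hsv=cv2.cvtColor(im,cv2.COLOR_RGB2HSV).astype(int)
    ye=(abs(hsv[...,0]-26)<8)&(hsv[...,1]>110)
    t=(abs(W[...,2]-.09)<.008)&(W[...,0]<.52)&(W[...,0]>.38)&(W[...,1]<-.12)&(W[...,1]>-.32)&(S["d"]>0)
    for nm,m in(("rack",t),("yel",t&ye)):
        if m.sum()>10:
            r=cv2.minAreaRect(W[m][:,:2].astype(np.float32)*1000); print(n,nm,m.sum(),r,np.median(W[m][:,2]))
    # reader rim
    t=(abs(W[...,2]-.1)<.007)&(W[...,0]>.38)&(W[...,1]>.05)&(W[...,1]<.36)&(S["d"]>0)
    print(n,"rim",t.sum(),cv2.minAreaRect(W[t][:,:2].astype(np.float32)*1000),np.median(W[t][:,2]))
```

```text
scene rack 490 ((468.33380126953125, -214.8345947265625), (55.87689208984375, 114.57109832763672), 9.778539657592773) 0.09024343888068542
scene yel 164 ((464.2432861328125, -194.39718627929688), (55.620208740234375, 46.28648376464844), 7.765655517578125) 0.09019708819728922
scene rim 1809 ((779.0481567382812, 249.5404052734375), (306.3691101074219, 697.8482666015625), 82.16978454589844) 0.10057331900360544
side rack 1691 ((468.3399353027344, -218.51394653320312), (57.02480697631836, 112.64324188232422), 9.248373031616211) 0.08923672804637561
side yel 478 ((463.6371154785156, -194.8169403076172), (54.780460357666016, 39.54763412475586), 12.054056167602539) 0.08914357474466095
side rim 3050 ((752.6380615234375, 205.0509033203125), (306.9707946777344, 703.7630615234375), 89.94048309326172) 0.09989214052071105
```

View pics/side_crop.png

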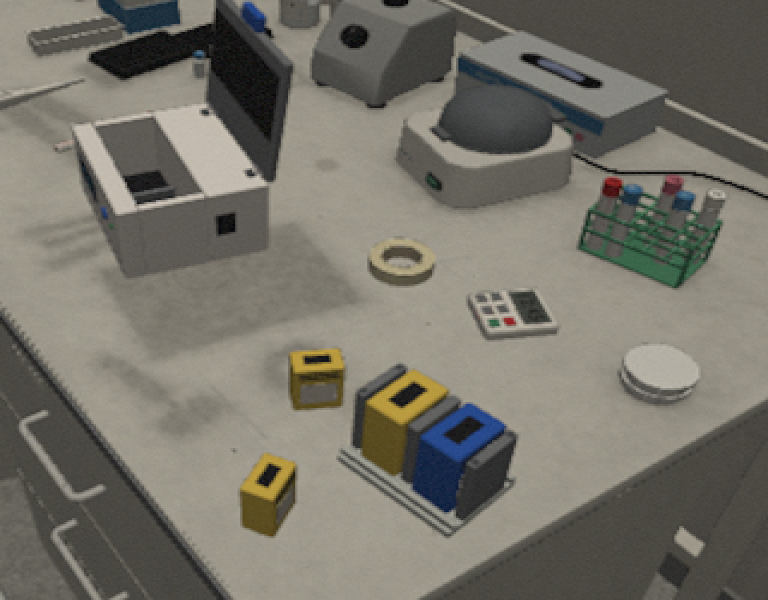

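View pics/scene0.png

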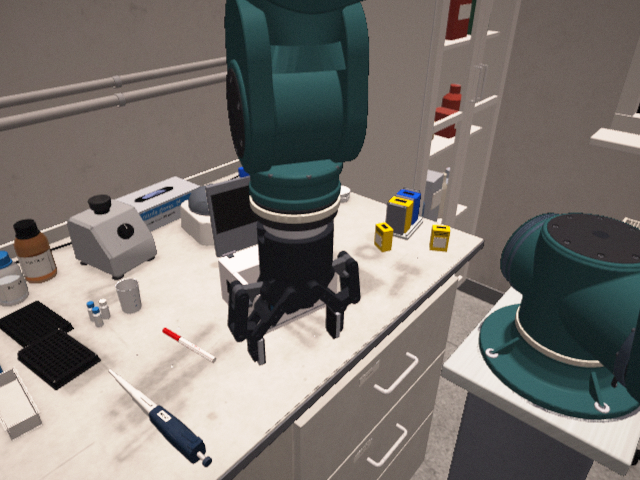

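The yellow candidates in the side view are (353,317), (383,335) and (329,376). The first and last are small ones standing loose on the bench, about 60 mm tall. (383,335) is the largest and stands in a rack berth with its top at 0.09 m, so it is the one meant. The crop confirms this. The side crop also shows the reader open with its lid up, and the tape and timer between it and the rack.

```bash
cat >> h.py <<'E'
def go(x,y,z,yaw=None,p=None,yw=None):
    s=observe(); p=np.array(s["tool_pos"]) if p is None else np.array(p)
    R=Ro.from_euler('xyz',s["tool_rot"]); y0=s["tool_rot"][2]
    t=R.inv().apply(np.array([x,y,z])-p)/.25
    dy=0 if yaw is None else (yaw-y0+np.pi)%(2*np.pi)-np.pi
    print("tool",np.round(p,4),"yaw",round(y0,4),"-> t",np.round(t,4),"turn",round(-dy/2/np.pi,4),"rows",max(np.linalg.norm(t)*6,abs(dy)/.125))
E
python3 - <<'E'
from h import *
for n in("scene","side"):
    S=np.load(n+".npz"); W=cloud(n,S["d"])
    t=(abs(W[...,2]-.1)<.006)&(W[...,0]>.38)&(W[...,0]<.6)&(W[...,1]>.05)&(W[...,1]<.36)&(S["d"]>0)
    t=cv2.morphologyEx(t.astype(np.uint8),cv2.MORPH_OPEN,np.ones((2,2)))>0
    r=cv2.minAreaRect(W[t][:,:2].astype(np.float32)*1000);print(n,"rim",t.sum(),r,np.round(cv2.boxPoints(r)))
K,R,t=cam("wrist");o=observe();print("wristcam",t-o["tool_pos"],R)
go(.42,-.19,.27,1.73)
E
```

```text
scene rim 854 ((260.78741455078125, 531.07177734375), (77.917236328125, 874.2689208984375), 48.31059646606445) [[-92. 793.]
 [561. 211.]
 [613. 269.]
 [-40. 851.]]
side rim 1934 ((391.7328796386719, -86.28375244140625), (1088.7003173828125, 198.87484741210938), 68.63477325439453) [[ 101. -557.]
 [ 286. -629.]
 [ 683.  384.]
 [ 497.  457.]]
wristcam [-0.0724804   0.02815927  0.16674983] [[ 0.37210095  0.88329557  0.28518385]
 [ 0.9281911  -0.3545891  -0.11281777]
 [ 0.00147165  0.30668471 -0.95181002]]
tool [0.1952 0.4874 0.2076] yaw 2.7607 -> t [-1.8421 -2.1811 -0.2497] turn 0.164 rows 17.19484338097483
```

>>> carry_out([
  [1,-0.92,-1,-0.25,0.1],
  [1,-0.92,-1,-0.25,0.1],
  [1,-0.92,-1,-0.25,0.1],
  [1,-0.92,-1,-0.25,0.1],
  [1,-0.92,-1,-0.25,0.1],
  [1,-0.92,-1,-0.25,0.1],
  [1,-0.92,-1,-0.25,0.1],
  [1,-0.92,-1,-0.25,0.1],
  [1,-0.92,-1,-0.25,0.1],
  [1,-0.92,-1,-0.25,0.1],
])

```text
time_s: 1.83
tool_pos: [0.3169, 0.1675, 0.2708]
tool_rot: [3.14, 0.001, 2.128]
ft_force: [-1.0, 0.8, -0.8]
grip_width: 1.002
grasp_force: 0.0
```

```bash
python3 -c "
from h import *
print(observe()['joint_pos']); go(.42,-.19,.27,1.73)"
```

```text
[ 2.58012655e-01 -4.13788536e-02 -2.34813740e-01  1.37587995e+00
 -4.40052699e-04  1.27139817e+00]
tool [0.3169 0.1675 0.2708] yaw 2.1282 -> t [-1.4316 -0.4065  0.0039] turn 0.0634 rows 8.928928852208898
```

>>> carry_out([
  [1,-1,-0.41,0,0.063],
  [1,-1,-0.41,0,0.063],
  [1,-1,-0.41,0,0.063],
  [1,-1,-0.41,0,0.063],
  [1,-1,-0.41,0,0.063],
  [1,-1,-0.41,0,0.063],
  [1,-1,-0.41,0,0.063],
  [1,-1,-0.41,0,0.063],
])

```text
time_s: 2.5
tool_pos: [0.3632, -0.1012, 0.2695]
tool_rot: [-3.141, 0.001, 1.732]
ft_force: [-0.7, 1.0, -2.1]
grip_width: 0.997
grasp_force: 0.0
```

```bash
cat > w.py <<'E'
from h import *
import sys
c=cam("wrist"); im,d=cams.camera("wrist"); k=sys.argv[1]; np.savez(k+".npz",im=im,d=d,K=c[0],R=c[1],t=c[2])
cv2.imwrite(f"pics/{k}.png",im[:,:,::-1]); W=cloud("",d,c)
for l in sys.argv[2].split(","):
    for r in models.outline_of("wrist",l)[:4]:
        m=r["region"]&(d>0); p=W[m]
        if len(p)>20:
            top=p[abs(p[:,2]-np.percentile(p[:,2],90))<.006]
            print(l,round(r["p"],2),np.round(r["uv"]),m.sum(),np.round(np.percentile(p,[3,50,97],axis=0),3).tolist(),"top",np.round(np.median(top[:,2]),4),cv2.minAreaRect(top[:,:2].astype(np.float32)*1000))
E
python3 w.py w1 cartridge_yellow,cartridge_blue,rack; python3 -c "
from h import *
go(.42,-.19,.27,1.73)"
```

```text
cartridge_yellow 0.82 [298. 268.] 1372 [[0.325, -0.201, 0.01], [0.346, -0.182, 0.059], [0.366, -0.168, 0.062]] top 0.0602 ((345.87847900390625, -187.11927795410156), (41.29599380493164, 26.456172943115234), 30.289453506469727)
cartridge_yellow 0.75 [397. 348.] 1768 [[0.445, -0.26, 0.031], [0.468, -0.241, 0.09], [0.499, -0.226, 0.092]] top 0.0904 ((474.2169494628906, -243.89761352539062), (55.77216720581055, 35.102169036865234), 9.192869186401367)
cartridge_yellow 0.69 [401. 305.] 2091 [[0.436, -0.211, 0.03], [0.459, -0.191, 0.09], [0.491, -0.174, 0.092]] top 0.0904 ((465.697021484375, -191.5425567626953), (56.26752471923828, 39.30902862548828), 10.075813293457031)
cartridge_yellow 0.68 [403. 211.] 1245 [[0.429, -0.115, 0.014], [0.446, -0.098, 0.06], [0.469, -0.083, 0.062]] top 0.0605 ((450.8855895996094, -101.17276763916016), (26.936365127563477, 41.644622802734375), 63.167022705078125)
cartridge_blue 0.84 [397. 349.] 1801 [[0.445, -0.262, 0.029], [0.467, -0.242, 0.09], [0.499, -0.226, 0.092]] top 0.0904 ((474.0469970703125, -243.89930725097656), (56.620079040527344, 37.34091567993164), 5.615457534790039)
rack 0.74 [390. 286.] 3779 [[0.428, -0.273, 0.004], [0.456, -0.178, 0.059], [0.496, -0.161, 0.091]] top 0.09 ((470.0824279785156, -218.91110229492188), (49.95951843261719, 112.76171112060547), 9.501689910888672)
rack 0.19 [587. 137.] 2825 [[0.604, -0.018, 0.003], [0.632, 0.011, 0.019], [0.662, 0.038, 0.021]] top 0.0198 ((634.5303955078125, 9.859245300292969), (63.47430419921875, 63.682899475097656), 51.24846649169922)
tool [ 0.362  -0.0954  0.27  ] yaw 1.7374 -> t [-4.116e-01  1.659e-01 -3.000e-04] turn 0.0012 rows 2.662880003855747
```

View pics/w1.png

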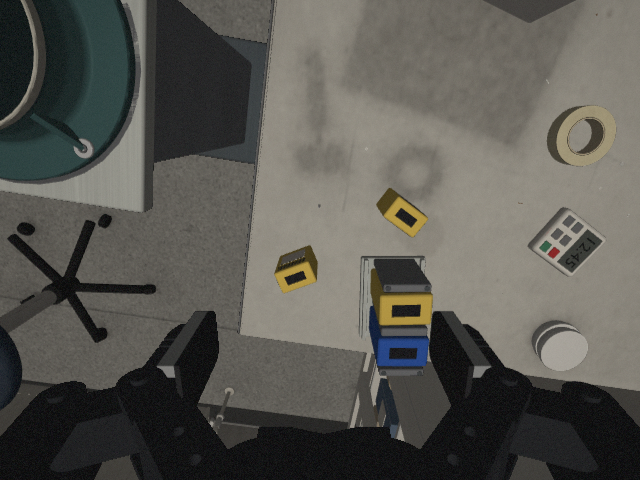

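The wrist view shows the rack with the yellow cartridge at (403,308) and the blue one at (400,350). The small look-alikes are at (298,268) and (403,211). All three cameras agree on the yellow one: about (0.466, -0.1925), top at 0.090, yaw 0.165.

```bash
python3 -c "
from h import *
go(.4657,-.1925,.15,1.736)"
```

```text
tool [ 0.362  -0.0954  0.27  ] yaw 1.7374 -> t [-0.452   0.3446  0.4796] turn 0.0002 rows 4.462403047427188
```

>>> carry_out([
  [1,-0.452,0.345,0,0],
  [1,-0.452,0.345,0,0],
  [1,-0.452,0.345,0,0],
  [1,-0.452,0.345,0,0],
  [1,-0.452,0.345,0.48,0],
  [1,-0.452,0.345,0.48,0],
  [1,-0.452,0.345,0.48,0],
  [1,-0.452,0.345,0.48,0],
  [1,-0.452,0.345,0.48,0],
  [1,-0.452,0.345,0.48,0],
])

```text
time_s: 3.53
tool_pos: [0.467, -0.1931, 0.1524]
tool_rot: [3.14, 0.002, 1.738]
ft_force: [0.2, -0.7, 0.4]
grip_width: 0.998
grasp_force: 0.0
```

```bash
python3 w.py w2 cartridge_yellow,cartridge_blue; python3 -c "
from h import *
go(.4657,-.1925,.046,1.736)"
```

```text
cartridge_yellow 0.98 [322. 245.] 4619 [[0.44, -0.21, 0.082], [0.465, -0.191, 0.09], [0.491, -0.174, 0.092]] top 0.0903 ((465.91729736328125, -193.4420166015625), (56.0875129699707, 36.17023849487305), 10.57396125793457)
cartridge_yellow 0.96 [322. 101.] 2752 [[0.432, -0.118, 0.058], [0.451, -0.102, 0.06], [0.471, -0.086, 0.062]] top 0.0604 ((451.2048034667969, -101.81471252441406), (27.530012130737305, 41.921993255615234), 63.95484924316406)
cartridge_yellow 0.56 [171. 196.] 3094 [[0.328, -0.204, 0.008], [0.354, -0.184, 0.06], [0.369, -0.168, 0.061]] top 0.0602 ((346.2884826660156, -188.07589721679688), (42.38215637207031, 27.391223907470703), 30.717863082885742)
cartridge_blue 0.63 [322. 316.] 3840 [[0.448, -0.261, 0.084], [0.474, -0.242, 0.09], [0.5, -0.225, 0.092]] top 0.0903 ((474.4619140625, -244.47048950195312), (55.93814468383789, 36.33226013183594), 8.929929733276367)
tool [ 0.4671 -0.1939  0.1523] yaw 1.7372 -> t [ 0.0076 -0.0058  0.4251] turn 0.0002 rows 2.5514341751142577
```

>>> carry_out([
  [1,0.004,-0.004,0.14,0],
  [1,0.004,-0.004,0.28,0],
  [1,0.004,-0.004,0.42,0],
  [1,0.004,-0.004,0.42,0],
  [1,0.004,-0.004,0.42,0],
])

```text
time_s: 4.1
tool_pos: [0.4646, -0.1926, 0.0457]
tool_rot: [-3.141, -0.001, 1.737]
ft_force: [0.2, -0.6, 0.5]
grip_width: 1.0
grasp_force: 0.0
```

>>> carry_out([
  [-1,0,0,0,0],
  [-1,0,0,0,0],
  [-1,0,0,0,0],
  [-1,0,0,0,0],
  [-1,0,0,0,0],
  [-1,0,0,0,0],
  [-1,0,0,0,0],
  [-1,0,0,0,0],
], newtons=35)

```text
time_s: 4.77
tool_pos: [0.4658, -0.1935, 0.0473]
tool_rot: [3.139, 0.002, 1.737]
ft_force: [-2.6, 0.3, 13.3]
grip_width: 0.643
grasp_force: 34.7
```

>>> carry_out([
  [-1,0,0,-0.08,0],
  [-1,0,0,-0.18,0],
  [-1,0,0,-0.3,0],
  [-1,0,0,-0.44,0],
  [-1,0,0,-0.44,0],
  [-1,0,0,-0.44,0],
])

```text
time_s: 5.27
tool_pos: [0.4659, -0.1935, 0.1576]
tool_rot: [3.138, 0.003, 1.737]
ft_force: [-1.0, -0.0, -1.9]
grip_width: 0.647
grasp_force: 39.7
```

Run:
```python
from h import *
im,d=cams.camera("side"); W=cloud("side",d); np.savez("side2.npz",im=im,d=d)
for r in models.outline_of("side","cartridge_yellow")[:4]:
    p=W[r["region"]&(d>0)]; print(round(r["p"],2),np.round(r["uv"]),np.round(np.percentile(p,[1,50,99],axis=0),3).tolist())
t=(abs(W[...,2]-.1)<.006)&(W[...,0]>.38)&(W[...,0]<.6)&(W[...,1]>.05)&(W[...,1]<.36)&(d>0)
n,L,st,_=cv2.connectedComponentsWithStats(t.astype(np.uint8)); i=1+np.argmax(st[1:,4])
r=cv2.minAreaRect(W[L==i][:,:2].astype(np.float32)*1000);print("rim",st[i],r,np.round(cv2.boxPoints(r)).tolist())
go(.37,-.02,.155)
```

```text
0.72 [394. 302.] [[0.435, -0.215, 0.122], [0.457, -0.207, 0.17], [0.494, -0.178, 0.201]]
0.65 [354. 317.] [[0.427, -0.121, -0.001], [0.445, -0.108, 0.044], [0.468, -0.066, 0.062]]
0.59 [328. 375.] [[0.321, -0.208, 0.0], [0.337, -0.195, 0.052], [0.366, -0.169, 0.062]]
rim [ 250  181   84   58 1961] ((495.7160339355469, 218.85000610351562), (194.44410705566406, 154.44918823242188), 77.1580581665039) [[399.0, 141.0], [549.0, 107.0], [593.0, 296.0], [442.0, 331.0]]
tool [ 0.4646 -0.1927  0.155 ] yaw 1.7366 -> t [ 0.7437 -0.2591  0.    ] turn 0.0 rows 4.72540758638362
```

>>> carry_out([
  [-1,0.15,-0.05,0,0.01],
  [-1,0.3,-0.1,0,0.025],
  [-1,0.45,-0.15,0,0.04],
  [-1,0.6,-0.2,0,0.055],
  [-1,0.74,-0.26,0,0.063],
  [-1,0.74,-0.26,0,0.063],
  [-1,0.74,-0.26,0,0.063],
  [-1,0.74,-0.26,0,0.063],
])

```text
time_s: 6.03
tool_pos: [0.3701, -0.0211, 0.1547]
tool_rot: [-3.141, 0.0, 1.342]
ft_force: [0.2, -0.6, -1.4]
grip_width: 0.65
grasp_force: 39.7
```

Run:
```python
from h import *
im,d=cams.camera("side"); W=cloud("side",d)
for r in models.outline_of("side","cartridge_yellow")[:4]:
    p=W[r["region"]&(d>0)]; print(round(r["p"],2),np.round(r["uv"]),np.round(np.percentile(p,[1,50,99],axis=0),3).tolist())
go(.37,-.02,.04)
```

```text
0.95 [328. 378.] [[0.321, -0.208, 0.002], [0.337, -0.195, 0.052], [0.366, -0.169, 0.061]]
0.94 [290. 264.] [[0.339, -0.044, 0.121], [0.365, -0.035, 0.173], [0.395, -0.004, 0.199]]
0.7 [353. 317.] [[0.427, -0.121, 0.002], [0.445, -0.108, 0.046], [0.468, -0.083, 0.062]]
tool [ 0.3705 -0.0217  0.1547] yaw 1.3404 -> t [ 0.006  -0.0032  0.459 ] turn 0.0 rows 2.7540585936757296
```

>>> carry_out([
  [-1,0,0,0.14,0],
  [-1,0,0,0.28,0],
  [-1,0,0,0.4,0],
  [-1,0,0,0.44,0],
  [-1,0,0,0.455,0],
  [-1,0,0,0.462,0],
  [-1,0,0,0.462,0],
  [-1,0,0,0.462,0],
])

```text
time_s: 6.8
tool_pos: [0.3708, -0.0214, 0.0403]
tool_rot: [3.14, 0.0, 1.34]
ft_force: [-0.7, 0.0, -1.2]
grip_width: 0.648
grasp_force: 39.6
```

>>> carry_out([
  [-1,0,0,0.004,0],
  [-1,0,0,0.008,0],
  [-1,0,0,0.011,0],
  [-1,0,0,0.011,0],
])

```text
time_s: 7.13
tool_pos: [0.3704, -0.0211, 0.0373]
tool_rot: [3.141, 0.0, 1.341]
ft_force: [-0.5, -0.4, 7.3]
grip_width: 0.643
grasp_force: 40.5
```

Bench contact felt (7 N), so I'll release and retreat upward.

>>> carry_out([
  [1,0,0,0,0],
  [1,0,0,0,0],
  [1,0,0,0,0],
  [1,0,0,0,0],
  [1,0,0,0,0],
  [1,0,0,0,0],
  [1,0,0,0,0],
])

```text
time_s: 7.72
tool_pos: [0.37, -0.021, 0.0368]
tool_rot: [-3.141, 0.0, 1.341]
ft_force: [-0.7, 0.5, -0.0]
grip_width: 0.999
grasp_force: 0.0
```

>>> carry_out([
  [1,0,0,-0.1,0],
  [1,0,0,-0.25,0],
  [1,0,0,-0.41,0],
  [1,0,0,-0.57,0],
  [1,0,0,-0.65,0],
  [1,0,0,-0.65,0],
  [1,0,0,-0.65,0],
])

```text
time_s: 8.3
tool_pos: [0.3706, -0.0212, 0.1999]
tool_rot: [3.14, 0.0, 1.341]
ft_force: [-0.7, -0.1, 0.1]
grip_width: 1.001
grasp_force: 0.0
```

```bash
python3 w.py w3 cartridge_yellow; python3 -c "
from h import *
go(.37,-.02,.2,2.91)"
```

```text
cartridge_yellow 0.76 [337. 367.] 2300 [[0.324, -0.201, 0.004], [0.347, -0.18, 0.051], [0.368, -0.167, 0.061]] top 0.0601 ((345.51751708984375, -187.61151123046875), (43.000709533691406, 27.65676498413086), 30.16950225830078)
cartridge_yellow 0.7 [325. 220.] 3845 [[0.346, -0.038, 0.013], [0.372, -0.015, 0.08], [0.398, 0.001, 0.082]] top 0.0803 ((371.03302001953125, -21.131614685058594), (36.53483200073242, 56.04320526123047), 77.73629760742188)
cartridge_yellow 0.67 [424. 277.] 2301 [[0.429, -0.115, 0.007], [0.449, -0.095, 0.059], [0.472, -0.081, 0.062]] top 0.0603 ((451.0364685058594, -100.93173217773438), (27.28045654296875, 42.56431198120117), 63.36745834350586)
tool [ 0.3696 -0.0209  0.1984] yaw 1.3408 -> t [ 0.0039  0.0008 -0.0062] turn -0.2498 rows 12.553862304075707
```

>>> carry_out([
  [1,0.6,-0.14,-0.45,-0.15],
  [1,0.6,-0.14,-0.45,-0.15],
  [1,0.6,-0.14,-0.45,-0.15],
  [1,0.6,-0.14,-0.45,-0.15],
  [1,0.6,-0.14,-0.45,-0.15],
  [1,0.6,-0.14,-0.45,-0.15],
  [1,0.6,-0.14,-0.45,-0.15],
  [1,0.6,-0.14,-0.45,-0.15],
])

```text
time_s: 9.07
tool_pos: [0.3699, 0.1335, 0.3106]
tool_rot: [-3.14, -0.001, 2.292]
ft_force: [-0.6, -0.5, -0.5]
grip_width: 0.998
grasp_force: 0.0
```

>>> carry_out([
  [1,0,0,0,-0.1],
  [1,0,0,0,-0.1],
  [1,0,0,0,-0.1],
  [1,0,0,0,-0.1],
  [1,0,0,0,-0.1],
  [1,0,0,0,-0.1],
  [1,0,0,0,-0.1],
])

```text
time_s: 9.65
tool_pos: [0.3699, 0.133, 0.3109]
tool_rot: [-3.141, -0.002, 2.908]
ft_force: [-0.6, -0.1, -0.2]
grip_width: 0.999
grasp_force: 0.0
```

```bash
python3 w.py w4 reader,reader_lid,lid_tab
python3 - <<'E'
from h import *
S=np.load("w4.npz"); W=cloud("",S["d"],(S["K"],S["R"],S["t"])); d=S["d"]
t=(abs(W[...,2]-.1)<.005)&(W[...,0]>.36)&(W[...,0]<.62)&(W[...,1]>.05)&(W[...,1]<.36)&(d>0)
n,L,st,_=cv2.connectedComponentsWithStats(t.astype(np.uint8)); i=1+np.argmax(st[1:,4])
r=cv2.minAreaRect(W[L==i][:,:2].astype(np.float32)*1000);print("rim",st[i],r,np.round(cv2.boxPoints(r)).tolist())
for lo,hi in((.008,.021),(.024,.034)):
    t=(W[...,2]>lo)&(W[...,2]<hi)&(W[...,0]>.4)&(W[...,0]<.55)&(W[...,1]>.1)&(W[...,1]<.33)&(d>0)
    n,L,st,_=cv2.connectedComponentsWithStats(t.astype(np.uint8))
    for i in range(1,n):
        if st[i,4]>60: p=W[L==i]; r=cv2.minAreaRect(p[:,:2].astype(np.float32)*1000);print(lo,st[i],np.median(p[:,2]),r)
go(.371,-.0211,.2,2.9126)
E
```

```text
reader 0.89 [412. 299.] 31510 [[0.409, 0.117, 0.015], [0.514, 0.194, 0.101], [0.588, 0.31, 0.227]] top 0.1897 ((565.3195190429688, 158.39129638671875), (105.85549926757812, 8.324501037597656), 79.78739166259766)
reader_lid 0.7 [396. 395.] 8861 [[0.549, 0.111, 0.109], [0.564, 0.164, 0.172], [0.597, 0.26, 0.25]] top 0.217 ((570.1038818359375, 165.44232177734375), (37.24346923828125, 4.22121000289917), 74.5842056274414)
lid_tab 0.9 [401. 394.] 9300 [[0.547, 0.11, 0.107], [0.564, 0.163, 0.173], [0.598, 0.26, 0.251]] top 0.2396 ((585.4124145507812, 218.40000915527344), (102.89128112792969, 3.2817330360412598), 74.515380859375)
rim [  339   228   178   124 10970] ((494.9519958496094, 218.74908447265625), (190.34112548828125, 149.5156707763672), 76.71039581298828) [[400.0, 143.0], [546.0, 109.0], [590.0, 294.0], [444.0, 329.0]]
0.008 [338 210 147   4 306] 0.015670221153069902 ((422.33172607421875, 235.35183715820312), (187.5208282470703, 2.131610870361328), 77.04551696777344)
0.008 [ 349  249   40   28 1058] 0.015868760109439134 ((477.7875671386719, 167.9960479736328), (51.17375946044922, 38.57148361206055), 77.42393493652344)
0.008 [393 249  34  28 862] 0.015943550497782177 ((489.8983154296875, 221.52903747558594), (42.40631866455078, 38.47541809082031), 77.04742431640625)
0.008 [ 431  249   44   28 1106] 0.01598012684855729 ((503.28741455078125, 277.0439758300781), (54.19612503051758, 38.05448532104492), 77.78472900390625)
0.024 [338 213 150   5 252] 0.029056166555540996 ((422.4883728027344, 234.26873779296875), (186.66705322265625, 2.882117986679077), 77.4165267944336)
0.024 [349 249 130  32 776] 0.02938409688599572 ((488.6236267089844, 223.59011840820312), (165.4024200439453, 42.468326568603516), 76.7448501586914)
tool [0.3701 0.133  0.3116] yaw 2.909 -> t [-0.1456 -0.5989  0.4464] turn -0.0006 rows 4.56601070466527
```

View pics/w4.png

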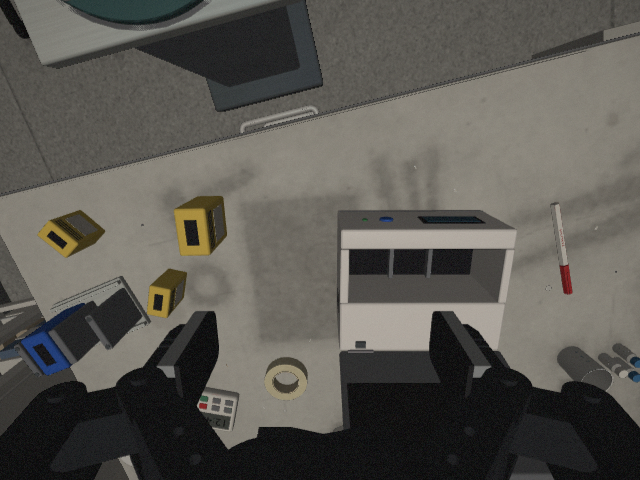

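The wrist view shows the yellow cartridge standing at (200,228) and the open bay at (425,260), with its ribs at columns 390 and 430. The marker is at (560,250). The bay is at about (0.476, 0.2236), yaw -0.232, with the floor measured at 0.0158. Next I regrasp the cartridge by its broad sides.

>>> carry_out([
  [1,-0.146,-0.6,0.446,-0.0006],
  [1,-0.146,-0.6,0.446,-0.0006],
  [1,-0.146,-0.6,0.446,-0.0006],
  [1,-0.146,-0.6,0.446,-0.0006],
  [1,-0.146,-0.6,0.446,-0.0006],
  [1,-0.146,-0.6,0.446,-0.0006],
  [1,-0.146,-0.6,0.446,-0.0006],
  [1,-0.146,-0.6,0.446,-0.0006],
])

```text
time_s: 10.52
tool_pos: [0.3717, -0.021, 0.2008]
tool_rot: [3.141, 0.0, 2.914]
ft_force: [-0.1, 0.1, -0.2]
grip_width: 1.003
grasp_force: 0.0
```

```bash
python3 w.py w5 cartridge_yellow; python3 -c "
from h import *
go(.371,-.0211,.036,2.9116)"
```

```text
cartridge_yellow 0.76 [267. 309.] 1791 [[0.428, -0.116, 0.008], [0.44, -0.097, 0.06], [0.469, -0.082, 0.062]] top 0.0605 ((450.866943359375, -101.33098602294922), (27.345870971679688, 42.9107666015625), 63.139434814453125)
cartridge_yellow 0.58 [145. 223.] 2838 [[0.324, -0.202, 0.005], [0.343, -0.181, 0.057], [0.365, -0.168, 0.061]] top 0.0603 ((345.70880126953125, -187.79446411132812), (42.03521728515625, 28.38814926147461), 30.03875160217285)
cartridge_yellow 0.56 [324. 218.] 3377 [[0.342, -0.038, 0.025], [0.365, -0.02, 0.08], [0.396, -0.002, 0.082]] top 0.0805 ((370.3925476074219, -20.94942283630371), (35.72349548339844, 55.320499420166016), 76.16539001464844)
tool [ 0.372  -0.0207  0.201 ] yaw 2.9161 -> t [ 0.0041 -0.0026  0.6601] turn 0.0007 rows 3.9605827696785005
```

>>> carry_out([
  [1,0.004,-0.002,0.15,0.0005],
  [1,0.004,-0.002,0.3,0.0005],
  [1,0.004,-0.002,0.45,0.0005],
  [1,0.004,-0.002,0.58,0.0005],
  [1,0.004,-0.002,0.655,0.0005],
  [1,0.004,-0.002,0.655,0.0005],
  [1,0.004,-0.002,0.655,0.0005],
])

```text
time_s: 11.2
tool_pos: [0.3704, -0.021, 0.037]
tool_rot: [3.141, -0.001, 2.913]
ft_force: [-0.4, 0.5, 1.4]
grip_width: 0.997
grasp_force: 0.0
```

>>> carry_out([
  [-1,0,0,0,0],
  [-1,0,0,0,0],
  [-1,0,0,0,0],
  [-1,0,0,0,0],
  [-1,0,0,0,0],
  [-1,0,0,0,0],
  [-1,0,0,0,0],
  [-1,0,0,0,0],
  [-1,0,0,0,0],
  [-1,0,0,0,0],
], newtons=35)

```text
time_s: 12.03
tool_pos: [0.3712, -0.0217, 0.0374]
tool_rot: [3.141, 0.002, 2.912]
ft_force: [-0.5, 2.5, 10.5]
grip_width: 0.415
grasp_force: 35.0
```

>>> carry_out([
  [-1,0,0,-0.1,0],
  [-1,0,0,-0.25,0],
  [-1,0,0,-0.4,0],
  [-1,0,0,-0.55,0],
  [-1,0,0,-0.66,0],
  [-1,0,0,-0.66,0],
  [-1,0,0,-0.66,0],
])

```text
time_s: 12.62
tool_pos: [0.3711, -0.0218, 0.2027]
tool_rot: [-3.141, 0.003, 2.912]
ft_force: [0.1, -0.4, -1.6]
grip_width: 0.414
grasp_force: 36.4
```

Run:
```python
from h import *
im,d=cams.camera("side"); W=cloud("side",d)
for r in models.outline_of("side","cartridge_yellow")[:4]:
    p=W[r["region"]&(d>0)]; top=p[p[:,2]>np.percentile(p[:,2],97)-.004]; print(round(r["p"],2),np.round(r["uv"]),np.round(np.percentile(p,[1,50,99],axis=0),3).tolist(),cv2.minAreaRect(top[:,:2].astype(np.float32)*1000))
go(.4762,.2237,.2,2.91)
```

```text
0.8 [354. 319.] [[0.427, -0.121, 0.002], [0.445, -0.109, 0.046], [0.469, -0.084, 0.062]] ((450.069091796875, -100.60438537597656), (29.077682495117188, 41.544151306152344), 62.43416976928711)
0.78 [329. 378.] [[0.321, -0.208, -0.001], [0.338, -0.194, 0.05], [0.382, -0.143, 0.062]] ((344.5350036621094, -187.8567657470703), (42.89072799682617, 27.344303131103516), 29.75419807434082)
0.73 [286. 248.] [[0.339, -0.045, 0.168], [0.357, -0.036, 0.21], [0.392, -0.002, 0.246]] ((367.5508117675781, -24.785470962524414), (40.886566162109375, 52.629451751708984), 78.17206573486328)
tool [ 0.37   -0.0215  0.2009] yaw 2.9122 -> t [-0.1907  1.0517  0.0034] turn 0.0003 rows 6.413393222368428
```

>>> carry_out([
  [-1,-0.03,0.15,0,0],
  [-1,-0.06,0.3,0,0],
  [-1,-0.09,0.45,0,0],
  [-1,-0.12,0.6,0,0],
  [-1,-0.15,0.75,0,0],
  [-1,-0.17,0.9,0,0],
  [-1,-0.19,0.98,0,0],
  [-1,-0.19,1,0,0],
  [-1,-0.19,1,0,0],
])

```text
time_s: 13.47
tool_pos: [0.473, 0.212, 0.1999]
tool_rot: [-3.14, -0.003, 2.914]
ft_force: [-1.0, 0.0, -1.2]
grip_width: 0.411
grasp_force: 36.4
```

```bash
python3 -c "
from h import *
cams.camera('side');go(.4762,.2237,.12,2.91)"
```

```text
tool [0.4728 0.211  0.2003] yaw 2.9132 -> t [-0.0026  0.0532  0.3211] turn 0.0005 rows 1.9526903555523796
```

>>> carry_out([
  [-1,-0.002,0.053,0,0.0005],
  [-1,-0.002,0.053,0.1,0.0005],
  [-1,-0.002,0.053,0.2,0.0005],
  [-1,-0.002,0.053,0.2,0.0005],
  [-1,-0.002,0.053,0.2,0.0005],
])

```text
time_s: 13.93
tool_pos: [0.4759, 0.2225, 0.1513]
tool_rot: [-3.14, -0.002, 2.908]
ft_force: [0.1, 0.0, 0.1]
grip_width: 0.411
grasp_force: 36.3
```

```bash
python3 w.py w6 cartridge_yellow
python3 - <<'E'
from h import *
S=np.load("w6.npz"); W=cloud("",S["d"],(S["K"],S["R"],S["t"])); d=S["d"]
t=(abs(W[...,2]-.1)<.005)&(W[...,0]>.36)&(W[...,0]<.62)&(W[...,1]>.05)&(W[...,1]<.36)&(d>0)
r=cv2.minAreaRect(W[t][:,:2].astype(np.float32)*1000);print("rim",t.sum(),r)
im,d=cams.camera("side"); cv2.imwrite("pics/s6.png",cv2.resize(im[120:300,220:400],(720,720))[:600,:,::-1])
go(.4762,.2237,.052,2.91)
E
```

```text
cartridge_yellow 0.71 [323. 309.] 15193 [[0.446, 0.205, 0.133], [0.464, 0.224, 0.194], [0.499, 0.242, 0.196]] top 0.1945 ((475.3367004394531, 222.144775390625), (36.70172882080078, 56.40119934082031), 77.33242797851562)
rim 22550 ((494.7034912109375, 218.79946899414062), (190.17987060546875, 148.96290588378906), 76.78753662109375)
tool [0.4776 0.2235 0.153 ] yaw 2.9084 -> t [ 0.0063 -0.0007  0.4041] turn -0.0003 rows 2.4247813215295237
```

View pics/w6.png

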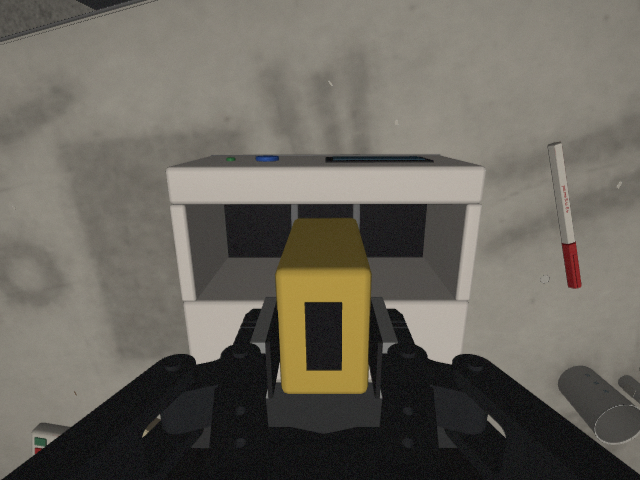

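The view shows the cartridge (320,300) above the bay opening, centred between the ribs at (295,215) and (355,215). From the same picture, its centre is within about 1.3 mm of the bay centre. Lowering it now.

>>> carry_out([
  [-1,0,0.003,0.06,0],
  [-1,0,0.003,0.12,0],
  [-1,0,0.003,0.18,0],
  [-1,0,0.003,0.24,0],
  [-1,0,0.003,0.3,0],
  [-1,0,0.003,0.34,0],
  [-1,0,0.003,0.37,0],
  [-1,0,0.003,0.38,0],
  [-1,0,0.003,0.385,0],
  [-1,0,0.003,0.385,0],
])

```text
time_s: 14.92
tool_pos: [0.4776, 0.2246, 0.0559]
tool_rot: [3.141, 0.001, 2.909]
ft_force: [0.2, -0.7, -0.2]
grip_width: 0.416
grasp_force: 36.4
```

>>> carry_out([
  [-1,0.003,0,0.004,0],
  [-1,0.003,0,0.008,0],
  [-1,0.003,0,0.012,0],
  [-1,0.003,0,0.012,0],
])

```text
time_s: 15.25
tool_pos: [0.4766, 0.2248, 0.0525]
tool_rot: [3.141, 0.0, 2.909]
ft_force: [0.2, -0.3, 0.4]
grip_width: 0.409
grasp_force: 36.5
```

>>> carry_out([
  [-1,0,0,0.003,0],
  [-1,0,0,0.006,0],
  [-1,0,0,0.006,0],
])

```text
time_s: 15.5
tool_pos: [0.4772, 0.2253, 0.0521]
tool_rot: [3.14, 0.002, 2.909]
ft_force: [-4.1, 3.0, 18.8]
grip_width: 0.417
grasp_force: 38.0
```

Floor contact felt. Releasing and going up.

>>> carry_out([
  [1,0,0,-0.003,0],
  [1,0,0,-0.003,0],
  [1,0,0,-0.003,0],
  [1,0,0,-0.003,0],
  [1,0,0,-0.003,0],
  [1,0,0,-0.003,0],
  [1,0,0,-0.003,0],
])

```text
time_s: 16.08
tool_pos: [0.4764, 0.2247, 0.0515]
tool_rot: [-3.141, -0.0, 2.909]
ft_force: [0.7, -0.9, -0.0]
grip_width: 1.0
grasp_force: 0.0
```

>>> carry_out([
  [1,0,0,-0.08,0],
  [1,0,0,-0.2,0],
  [1,0,0,-0.32,0],
  [1,0,0,-0.44,0],
  [1,0,0,-0.55,0],
  [1,0,0,-0.55,0],
])

```text
time_s: 16.58
tool_pos: [0.4783, 0.2253, 0.1939]
tool_rot: [3.138, 0.006, 2.909]
ft_force: [-0.2, 0.6, 0.2]
grip_width: 0.994
grasp_force: 0.0
```

```bash
python3 w.py w7 cartridge_yellow
python3 - <<'E'
from h import *
im,d=cams.camera("side"); W=cloud("side",d); r=models.outline_of("side","reader_lid")[0]
p=W[r["region"]&(d>0)]; print(r["p"])
c,s=np.cos(-.232),np.sin(-.232); q=p-[.4752,.2234,0]; Q=np.c_[q[:,0]*c+q[:,1]*s,-q[:,0]*s+q[:,1]*c,q[:,2]]
for z in np.arange(.11,.28,.02):
    m=abs(Q[:,2]-z)<.01
    if m.any(): print(round(z,2),m.sum(),np.round(np.percentile(Q[m],[2,50,98],axis=0),3).tolist())
print(observe()["joint_pos"])
E
```

```text
cartridge_yellow 0.92 [324. 225.] 3577 [[0.448, 0.207, 0.083], [0.473, 0.226, 0.095], [0.501, 0.244, 0.097]] top 0.0956 ((476.4150390625, 225.27845764160156), (36.0505256652832, 55.849388122558594), 76.81199645996094)
cartridge_yellow 0.8 [ 13. 257.] 1006 [[0.433, -0.098, 0.003], [0.453, -0.088, 0.016], [0.473, -0.081, 0.03]] top 0.0263 ((456.2951965332031, -89.29370880126953), (5.645934104919434, 41.58911895751953), 68.47481536865234)
0.79
0.11 186 [[0.091, -0.094, 0.103], [0.093, -0.028, 0.112], [0.099, 0.088, 0.12]]
0.13 240 [[0.093, -0.095, 0.12], [0.095, -0.021, 0.13], [0.102, 0.087, 0.14]]
0.15 239 [[0.096, -0.094, 0.14], [0.097, -0.021, 0.149], [0.104, 0.085, 0.16]]
0.17 260 [[0.097, -0.095, 0.161], [0.099, -0.022, 0.17], [0.107, 0.085, 0.18]]
0.19 277 [[0.099, -0.095, 0.18], [0.102, -0.022, 0.19], [0.109, 0.084, 0.2]]
0.21 282 [[0.102, -0.095, 0.201], [0.104, -0.024, 0.21], [0.112, 0.084, 0.22]]
0.23 308 [[0.105, -0.095, 0.221], [0.107, -0.023, 0.231], [0.115, 0.086, 0.24]]
0.25 302 [[0.108, -0.094, 0.24], [0.111, -0.021, 0.249], [0.118, 0.088, 0.258]]
0.27 71 [[0.11, -0.022, 0.26], [0.113, -0.006, 0.267], [0.12, 0.017, 0.27]]
[ 2.85897257e-01  2.73106957e-01 -8.73651182e-02  1.21173461e+00
 -3.19066904e-06  5.18452226e-01]
```

The cartridge is seated: top at 0.0956, centre within 2.5 mm of the bay centre. The lid is at about 1.70 rad. Before reaching behind the lid, I check that the space there is free.

Run:
```python
from h import *
for n in("side","scene"):
    S=np.load(n+".npz"); d=S["d"]; p=cloud(n,d)[d>0]
    c,s=np.cos(-.232),np.sin(-.232); q=p-[.4752,.2234,0]; Q=np.c_[q[:,0]*c+q[:,1]*s,-q[:,0]*s+q[:,1]*c,q[:,2]]
    for a in np.arange(.12,.34,.03):
        m=(Q[:,0]>a)&(Q[:,0]<a+.03)&(abs(Q[:,1])<.09)&(Q[:,2]>-.02)
        if m.sum()>3: print(n,round(a,2),m.sum(),np.round(np.percentile(Q[m],[2,98],axis=0),3).tolist())
```

```text
side 0.12 316 [[0.121, -0.088, -0.003], [0.149, 0.029, 0.003]]
side 0.15 433 [[0.151, -0.087, -0.002], [0.18, 0.074, 0.003]]
side 0.18 479 [[0.181, -0.087, -0.002], [0.209, 0.086, 0.003]]
side 0.21 464 [[0.211, -0.087, -0.002], [0.239, 0.086, 0.004]]
side 0.24 458 [[0.241, -0.088, -0.002], [0.269, 0.085, 0.003]]
side 0.27 952 [[0.271, -0.087, -0.002], [0.299, 0.082, 0.068]]
side 0.3 537 [[0.3, -0.089, -0.001], [0.33, 0.083, 0.099]]
side 0.33 551 [[0.331, -0.087, 0.067], [0.359, 0.03, 0.115]]
scene 0.12 42 [[0.124, 0.076, -0.001], [0.149, 0.09, 0.003]]
scene 0.15 86 [[0.151, 0.063, -0.001], [0.178, 0.089, 0.003]]
scene 0.18 122 [[0.181, 0.049, -0.001], [0.209, 0.089, 0.003]]
scene 0.21 177 [[0.211, -0.057, -0.002], [0.24, 0.088, 0.003]]
scene 0.24 184 [[0.241, -0.056, -0.001], [0.269, 0.088, 0.003]]
scene 0.27 357 [[0.272, 0.019, -0.001], [0.3, 0.088, 0.066]]
scene 0.3 408 [[0.3, 0.013, -0.001], [0.329, 0.086, 0.069]]
scene 0.33 500 [[0.331, 0.003, -0.001], [0.359, 0.086, 0.11]]
```

>>> carry_out([
  [-1,0,0,-0.16,0],
  [-1,0,0,-0.32,0],
  [-1,0,0,-0.45,0],
  [-1,0,0,-0.56,0],
  [-1,0,0,-0.56,0],
  [-1,0,0,-0.56,0],
  [-1,0,0,-0.56,0],
  [-1,0,0,-0.56,0],
])

```text
time_s: 17.45
tool_pos: [0.476, 0.2246, 0.3275]
tool_rot: [-3.14, -0.002, 2.909]
ft_force: [0.4, -0.6, -0.5]
grip_width: 0.001
grasp_force: 0.0
```

>>> carry_out([
  [-1,-0.15,0,0,0],
  [-1,-0.3,0,0,0],
  [-1,-0.45,0,0,0],
  [-1,-0.62,0,0,0],
  [-1,-0.62,0,0,0],
  [-1,-0.62,0,0,0],
  [-1,-0.62,0,0,0],
])

```text
time_s: 18.03
tool_pos: [0.6271, 0.1889, 0.3277]
tool_rot: [-3.141, -0.002, 2.909]
ft_force: [0.3, 0.5, 0.1]
grip_width: 0.003
grasp_force: 0.0
```

>>> carry_out([
  [-1,0,0,0.1,0],
  [-1,0,0,0.2,0],
  [-1,0,0,0.3,0],
  [-1,0,0,0.37,0],
  [-1,0,0,0.37,0],
])

```text
time_s: 18.45
tool_pos: [0.6243, 0.1893, 0.2341]
tool_rot: [-3.14, -0.004, 2.91]
ft_force: [-1.6, -0.4, -1.1]
grip_width: 0.002
grasp_force: 0.0
```

Run:
```python
from h import *
o=observe();p=o["tool_pos"];q=p-np.array([.4752,.2234,0]);c,s=np.cos(-.232),np.sin(-.232)
x0,z0=q[0]*c+q[1]*s,p[2];print("reader x,y",x0,-q[0]*s+q[1]*c,z0,o["ft_force"])
for th in np.arange(1.7,-.01,-.1):
    r=.135; u=np.array([-np.cos(th),np.sin(th)]);n=np.array([np.sin(th),np.cos(th)])
    P=np.array([.092,.102])+r*u+(.010+.011*max(np.sin(th),0))*n
    print(round(th,2),np.round(P,3),np.round([-(P[0]-x0)/.25,-(P[1]-z0)/.25],3))
im,d=cams.camera("side"); cv2.imwrite("pics/s8.png",cv2.resize(im[60:260,220:420],(600,600))[:,:,::-1])
```

```text
reader x,y 0.15297492501864704 0.0010587282622472813 0.23406357441337003 [-1.56122493 -0.35697858 -1.06645902]
1.7 [0.13  0.233] [0.091 0.004]
1.6 [0.117 0.236] [ 0.144 -0.009]
1.5 [0.103 0.238] [ 0.198 -0.016]
1.4 [0.09  0.239] [ 0.254 -0.018]
1.3 [0.076 0.238] [ 0.309 -0.014]
1.2 [0.062 0.235] [ 0.364 -0.004]
1.1 [0.048 0.231] [0.418 0.011]
1.0 [0.035 0.226] [0.471 0.032]
0.9 [0.023 0.219] [0.521 0.059]
0.8 [0.011 0.211] [0.569 0.091]
0.7 [-0.     0.202] [0.613 0.128]
0.6 [-0.01   0.192] [0.653 0.17 ]
0.5 [-0.019  0.18 ] [0.689 0.216]
0.4 [-0.027  0.168] [0.719 0.265]
0.3 [-0.033  0.155] [0.744 0.318]
0.2 [-0.038  0.141] [0.763 0.373]
0.1 [-0.041  0.127] [0.777 0.43 ]
-0.0 [-0.043  0.112] [0.784 0.488]
```

View pics/s8.png

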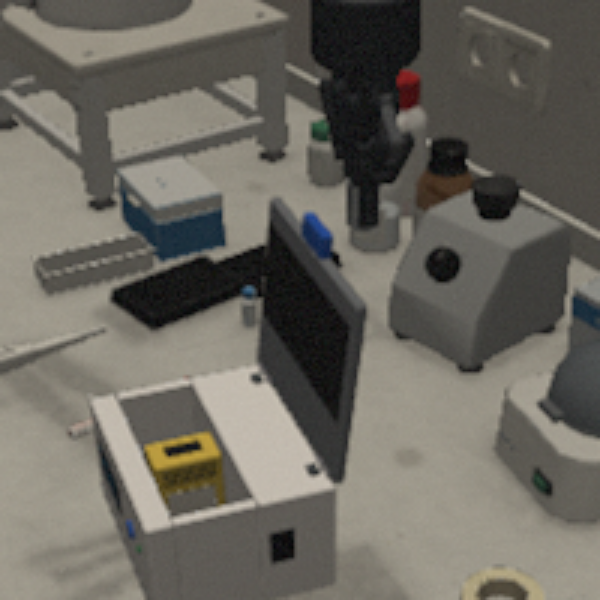

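The picture shows the shut fingers (365,215) behind the lid's tab (317,235) and the cartridge upright in the bay (183,460). Now I push the lid round its arc.

>>> carry_out([
  [-1,0.09,0,0,0],
  [-1,0.144,0,-0.009,0],
  [-1,0.198,0,-0.016,0],
  [-1,0.254,0,-0.018,0],
  [-1,0.309,0,-0.014,0],
  [-1,0.364,0,-0.004,0],
  [-1,0.418,0,0.011,0],
  [-1,0.471,0,0.032,0],
  [-1,0.521,0,0.059,0],
  [-1,0.521,0,0.059,0],
])

```text
time_s: 19.33
tool_pos: [0.4985, 0.2196, 0.2233]
tool_rot: [3.141, 0.001, 2.91]
ft_force: [-0.1, 0.4, 0.9]
grip_width: 0.001
grasp_force: 0.0
```

```bash
cat > lid.py <<'E'
from h import *
o=observe();p=o["tool_pos"];c,s=np.cos(-.232),np.sin(-.232)
def rf(p):
    q=p-np.array([.4752,.2234,0]); return np.stack([q[...,0]*c+q[...,1]*s,-q[...,0]*s+q[...,1]*c,q[...,2]],-1)
x0,y0,z0=rf(p);print("tool",x0,y0,z0,o["ft_force"])
im,d=cams.camera("side");Q=rf(cloud("side",d));r=models.outline_of("side","reader_lid")
for k in r[:2]:
    q=Q[k["region"]&(d>0)]; q=q[(q[:,2]>.09)&(abs(q[:,1])<.1)]
    if len(q)>20:
        a=np.arctan2(q[:,2]-.102,.092-q[:,0]); rr=np.hypot(q[:,2]-.102,q[:,0]-.092); print(k["p"],len(q),"angles",np.round(np.percentile(a[rr>.08],[10,50,90]),3),"rmax",np.percentile(rr,98))
for th in np.arange(1.0,-.01,-.1):
    u=np.array([-np.cos(th),np.sin(th)]);n=np.array([np.sin(th),np.cos(th)])
    P=np.array([.092,.102])+.135*u+(.010+.011*max(np.sin(th),0))*n
    print(round(th,2),np.round([-(P[0]-x0)/.25,-(P[1]-z0)/.25],3))
E
python3 lid.py
```

```text
tool 0.02352353889501553 0.0016900564293482433 0.2233204988350211 [-0.13337008  0.38916297  0.87371667]
0.91 735 angles [1.027 1.071 1.118] rmax 0.16944480141429324
1.0 [-0.047 -0.011]
0.9 [0.003 0.016]
0.8 [0.051 0.048]
0.7 [0.095 0.085]
0.6 [0.135 0.127]
0.5 [0.171 0.173]
0.4 [0.201 0.222]
0.3 [0.226 0.275]
0.2 [0.246 0.33 ]
0.1 [0.259 0.387]
0.0 [0.266 0.445]
```

>>> carry_out([
  [-1,0.003,0,0.02,0],
  [-1,0.05,0,0.05,0],
  [-1,0.095,0,0.09,0],
  [-1,0.135,0,0.13,0],
  [-1,0.17,0,0.175,0],
  [-1,0.2,0,0.225,0],
  [-1,0.225,0,0.28,0],
  [-1,0.245,0,0.335,0],
  [-1,0.26,0,0.39,0],
  [-1,0.26,0,0.39,0],
])

```text
time_s: 20.27
tool_pos: [0.4363, 0.2337, 0.1226]
tool_rot: [-3.14, -0.002, 2.909]
ft_force: [0.5, -0.1, 0.1]
grip_width: -0.002
grasp_force: 0.0
```

```bash
python3 lid.py
```

```text
tool -0.04020369724319488 0.001055610385119754 0.12257096813208693 [ 0.52780377 -0.11238621  0.11280249]
0.57 2571 angles [0.284 0.318 0.353] rmax 0.16095681816413696
1.0 [-0.302 -0.414]
0.9 [-0.251 -0.387]
0.8 [-0.204 -0.355]
0.7 [-0.16  -0.318]
0.6 [-0.12  -0.276]
0.5 [-0.084 -0.23 ]
0.4 [-0.054 -0.181]
0.3 [-0.029 -0.128]
0.2 [-0.009 -0.073]
0.1 [ 0.004 -0.016]
0.0 [0.011 0.042]
```

Run:
```python
from h import *
im,d=cams.camera("side"); cv2.imwrite("pics/s9.png",cv2.resize(im[60:260,200:400],(600,600))[:,:,::-1])
```

```text
(no output)
```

View pics/s9.png

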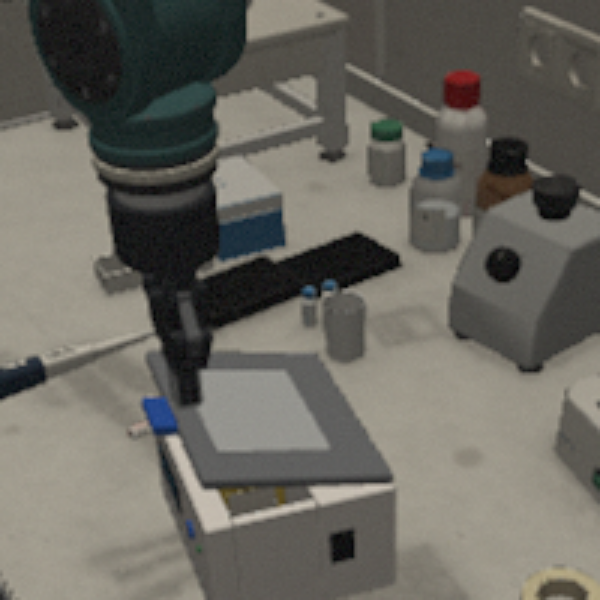

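The picture shows the lid nearly shut, with a small gap at its front and the fingertips (190,390) on it near the tab (160,415). Pressing down the last bit.

>>> carry_out([
  [-1,0.004,0,0.015,0],
  [-1,0.007,0,0.028,0],
  [-1,0.01,0,0.04,0],
  [-1,0.01,0,0.04,0],
])

```text
time_s: 20.75
tool_pos: [0.4346, 0.2345, 0.1139]
tool_rot: [-3.141, -0.0, 2.909]
ft_force: [0.1, 0.1, -1.0]
grip_width: 0.001
grasp_force: 0.0
```

>>> carry_out([
  [-1,0,0,0.004,0],
  [-1,0,0,0.006,0],
  [-1,0,0,0.006,0],
])

```text
time_s: 21.0
tool_pos: [0.4348, 0.2346, 0.1128]
tool_rot: [-3.142, -0.0, 2.909]
ft_force: [0.1, -0.2, -0.6]
grip_width: -0.0
grasp_force: 0.1
```

>>> carry_out([
  [-1,0,0,0.004,0],
  [-1,0,0,0.008,0],
  [-1,0,0,0.008,0],
])

```text
time_s: 21.25
tool_pos: [0.4349, 0.2346, 0.1107]
tool_rot: [3.142, -0.0, 2.909]
ft_force: [0.1, 1.2, 0.5]
grip_width: -0.004
grasp_force: 0.1
```

>>> carry_out([
  [-1,0,0,0.004,0],
  [-1,0,0,0.008,0],
  [-1,0,0,0.012,0],
  [-1,0,0,0.012,0],
])

```text
time_s: 21.58
tool_pos: [0.4348, 0.2345, 0.1076]
tool_rot: [-3.141, -0.0, 2.909]
ft_force: [-0.4, -0.4, -0.1]
grip_width: -0.003
grasp_force: 0.0
```

Run:
```python
from h import *
im,d=cams.camera("side");W=cloud("side",d);q=W-np.array([.4752,.2234,0]);c,s=np.cos(-.232),np.sin(-.232)
Q=np.stack([q[...,0]*c+q[...,1]*s,-q[...,0]*s+q[...,1]*c,q[...,2]],-1)[d>0]
for a in np.arange(-.09,.1,.02):
    m=(abs(Q[:,0]-a)<.01)&(Q[:,1]<-.03)&(Q[:,1]>-.085)&(Q[:,2]>.08)
    if m.any(): print(round(a,2),m.sum(),np.round(np.percentile(Q[m,2],[10,50,90]),4))
cv2.imwrite("pics/s10.png",cv2.resize(im[150:250,220:345],(750,600),interpolation=2)[:,:,::-1])
```

```text
-0.09 192 [0.3947 0.4396 0.5391]
-0.07 1452 [0.3717 0.4559 0.54  ]
-0.05 2018 [0.1823 0.4068 0.5338]
-0.03 1650 [0.209  0.4198 0.5336]
-0.01 692 [0.1265 0.4846 0.5416]
0.01 330 [0.1228 0.5165 0.5429]
0.03 135 [0.1184 0.1206 0.1226]
0.05 126 [0.1157 0.1179 0.12  ]
0.07 116 [0.1132 0.115  0.1166]
0.09 65 [0.1114 0.1128 0.1141]
```

View pics/s10.png

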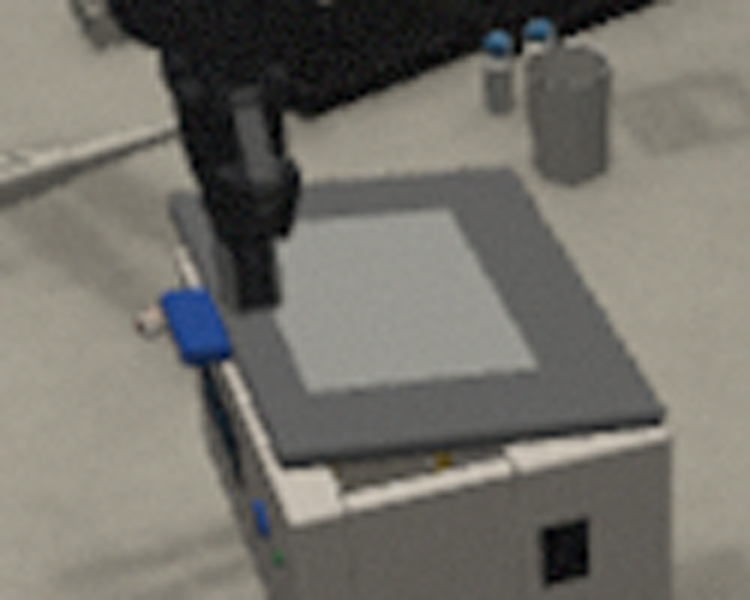

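The lid is still at about 0.13 rad: a gap shows at the front (420,465). The effective fingertip contact is higher than the TCP, so I keep pressing.

>>> carry_out([
  [-1,0,0,0.01,0],
  [-1,0,0,0.02,0],
  [-1,0,0,0.03,0],
  [-1,0,0,0.04,0],
  [-1,0,0,0.048,0],
  [-1,0,0,0.048,0],
])

```text
time_s: 22.13
tool_pos: [0.4347, 0.2345, 0.0954]
tool_rot: [-3.141, -0.0, 2.909]
ft_force: [0.4, 0.3, -1.1]
grip_width: 0.003
grasp_force: 0.0
```

>>> carry_out([
  [-1,0,0,0.008,0],
  [-1,0,0,0.016,0],
  [-1,0,0,0.016,0],
])

```text
time_s: 22.38
tool_pos: [0.4348, 0.2345, 0.0915]
tool_rot: [-3.141, -0.0, 2.909]
ft_force: [-0.8, -0.2, -0.3]
grip_width: -0.0
grasp_force: 0.0
```

```bash
cat > lz.py <<'E'
from h import *
im,d=cams.camera("side");W=cloud("side",d);q=W-np.array([.4752,.2234,0]);c,s=np.cos(-.232),np.sin(-.232)
Q=np.stack([q[...,0]*c+q[...,1]*s,-q[...,0]*s+q[...,1]*c,q[...,2]],-1)[d>0]
m=(Q[:,0]>-.05)&(Q[:,0]<.085)&(abs(Q[:,1])<.088)&(Q[:,2]>.09)&(Q[:,2]<.145)
print("slope",np.polyfit(Q[m,0],Q[m,2],1),m.sum(),observe()["tool_pos"])
for a in np.arange(-.05,.1,.02):
    k=m&(abs(Q[:,0]-a)<.01); print(round(a,2),k.sum(),np.round(np.median(Q[k,2]),4))
E
python3 lz.py
```

```text
slope [-0.04211769  0.1152076 ] 2220 [0.43482444 0.23454176 0.09166686]
-0.05 168 0.1155
-0.03 258 0.1152
-0.01 318 0.1146
0.01 355 0.1144
0.03 353 0.114
0.05 334 0.1133
0.07 348 0.1126
0.09 86 0.1125
```

>>> carry_out([
  [-1,0,0,0.006,0],
  [-1,0,0,0.012,0],
  [-1,0,0,0.018,0],
  [-1,0,0,0.018,0],
])

```text
time_s: 22.77
tool_pos: [0.435, 0.2346, 0.0882]
tool_rot: [3.141, 0.001, 2.909]
ft_force: [-5.4, -1.4, 14.6]
grip_width: -0.003
grasp_force: 7.5
```

```bash
python3 lz.py; python3 -c "
from h import *
print(observe()['ft_force'])"
```

```text
slope [-0.02809984  0.11353258] 2233 [0.43495366 0.23465946 0.08813389]
-0.05 165 0.1124
-0.03 267 0.1125
-0.01 315 0.1126
0.01 357 0.1126
0.03 350 0.1125
0.05 348 0.1124
0.07 342 0.1121
0.09 89 0.112
[-5.83226225 -1.10696265 17.6045382 ]
```

Firm contact, and the lid is flat at 0.1125, so it is shut. Retreating straight up.

>>> carry_out([
  [-1,0,0,-0.05,0],
  [-1,0,0,-0.15,0],
  [-1,0,0,-0.3,0],
  [-1,0,0,-0.45,0],
  [-1,0,0,-0.5,0],
  [-1,0,0,-0.5,0],
  [-1,0,0,-0.5,0],
  [-1,0,0,-0.5,0],
])

```text
time_s: 23.48
tool_pos: [0.4344, 0.2344, 0.2112]
tool_rot: [-3.141, -0.001, 2.909]
ft_force: [-0.2, -0.1, -0.0]
grip_width: -0.005
grasp_force: 0.0
```

```bash
python3 lz.py; python3 -c "
from h import *
print(observe()['ft_force'])"
```

```text
slope [-0.00104055  0.11241831] 2406 [0.43428827 0.23435339 0.21102133]
-0.05 184 0.1121
-0.03 372 0.1125
-0.01 365 0.1126
0.01 359 0.1126
0.03 353 0.1126
0.05 338 0.1124
0.07 348 0.1121
0.09 87 0.1123
[-0.04908742 -1.32980077 -1.49219839]
```

The lid measures flat (slope 0.001), and the robot is clear of everything.

```bash
python3 -c "
from rig import order
print(order.hand_in())"
```

```text
the job is handed in; nothing more can be done
None
```

The yellow cartridge is seated upright in the reader's bay, about 2 mm off centre; the lid is shut and the arm is clear. I handed the job in at about 23.5 s, and no verdict came back.

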